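# Index the analyser's sample carousel to its third stop and hold it for loading

### The arm

A 7-joint arm with a two-finger parallel gripper is mounted at the origin on the work surface. World frame = base frame: x ahead of the robot, y to its left, z up, the work surface at z = 0. Lengths are in m, angles in rad, forces in N, time in s.
With the tool pointing down it reaches from about 0.4 to 0.85 m from the base axis. Payload 10.4 kg.
Tool frame: the origin (TCP) lies on the centre line of the jaws, within the pads' length; the fingertips stand r.finger_overhang ahead of it and the grasp point (between the pads) lies 5 mm behind it (r.finger_overhang is the distance from the TCP to the fingertips, in m); z points along the fingers, y is the line along which they close (so a half turn about z gives the same grasp; the last joint's range is limited). The gripper opens to 87 mm and grips with 3 to 60 N. Pads are 19 mm wide; open, the fingers measure 117 mm over their backs; the gripper's body (75 mm by 190 mm) begins 51 mm behind the grasp point.
Start: joints at [1.123, 0.332, -0.065, 1.46, 0.022, 1.35, -0.088], TCP at [0.258, -0.569, 0.237] pointing down, gripper open.
Joint ranges: [-2.6, 2.6], [-0.5, 2.12], [-1.47, 1.34], [0.16, 2.42], [-1.27, 4.41], [0.06, 2.06], [-2.6, 2.6]. Speed limits (rad/s): [2.22, 2.22, 2.79, 2.79, 3.14, 3.14, 3.14].

### API

Orientations are given as a unit quaternion [x, y, z, w].
In Python, from bench import read_state, viewer, r gives the robot as it stands.
- The arm moves only by the tool carry_out, never from a script. Its argument "moves" is a list of rows, each a list of 6 numbers: the shift along the tool's x, y, z in units of 40 mm (1.0 is 40 mm), then the turn, a rotation vector about the tool's x, y, z in units of 8 degrees (1.0 is 8 degrees). A call has 1 to 20 rows; each row shifts and turns the commanded pose from where the row before left it, along the tool's axes as they then stand; what a row does not reach is not made up. A row lasts 1/8 s, in which the tool goes at most 62.5 mm and 10.7 degrees, less where a joint would pass 70% of its speed; a pose out of reach is approached as far as the arm can. A call is refused whole if a number of a shift passes 1 or a number of a turn 1, either way. A call with a gripper value outside its range is refused whole. "fingers" is the finger opening in mm, from 0 to 87, set as the call begins (left out, the last holds). The fingers move at their own pace and stop on an object; "force" is the grip in N (left out, the last holds). Time passes only in rows, so rows that do not move let the fingers close. It gives the time, the measured TCP pose, the force, the opening and the grip force at its end, in the units of the state.
- read_state(): the state, without advancing time (a new reading comes with each control period).
- viewer.camera(name): name is "scene" or "side" or "wrist"; returns a dict with "pixels" (400x640x3 uint8, red, green, blue), "range_z" (400x640 float32, m along the optical axis (not along the pixel's ray), 0 where there is no reading), "fx", "fy", "cx", "cy" (pixels), "xyz" and "orientation" of the camera in the world. Camera axes: x right, y down, z forward; pixel columns grow to the right and rows downward; lengths in m; the calibration is good to about 2 mm. A picture is of the moment at which its call begins.
- r.close_job(): hands the job in; it is judged then, once.
The state is a dict: "time": time; "joint_positions": joint angles; "joint_vel": joint speeds; "joint_torque": joint torques, N m; "ee_pos": TCP position; "eef_rot": TCP orientation; "ft_force": force on the tool from outside, world axes, zero at the start; "torque": the same for the moment, N m; "width": finger opening in m; "grip_force": force on a finger pad.
Only numpy, scipy, OpenCV 4.12 (cv2) and the standard library are available. Lean on these libraries where they do the work, as an engineer would, in place of code of your own. Each camera call takes 0.05 s, during which the arm holds its last target. There are 200 camera calls.

### The job

Pull the analyser's sample tray all the way out to its stop, then take the carousel by the black knob in its middle and turn it clockwise (seen from above), counting three clicks, so that the empty place comes to the red pointer; do not run on past the third click. Finish still gripping the knob at that third stop, with the tray fully out, so that I can load the tube: do not let go. Leave the racks, boxes, plates, bottle and pipette around it where they are.

Things in the scene. Friction and masses are not known exactly. Their poses are not given: they have to be found in the camera images.
- analyser: light grey bench analyser, fixed (place and yaw vary). Origin on the bench under the middle of the tray's front opening; its x points into the machine (the tray slides out along -x), y left seen from the robot, z up. Reaches 128 mm left, 200 mm right of the origin. Front hood top 137 mm high; from 160 mm behind the front face a rear housing 202 mm high, with a box on it to 240 mm
- tray (a joint): how far the sample tray is out, in m: 0 shut, 0.170 at its stop (a hard stop). It may start up to 0.03 ajar. Slides against about 3 N of friction and stays where left; it has no latch
- tray_handle (a point): middle of the tray's steel bow handle: round bar 10 mm thick, 110 mm long, along y (axes as the analyser's), 98 mm above the bench, its centre line 42 mm in front of the tray's front panel (37 mm free behind the bar) and 142 mm in front of the knob's axis. The panel is 200 mm wide, its top 122 mm above the bench. Moves with the tray
- index_knob: black fluted round knob on the middle of the carousel, fixed to it, 38 mm across, 34 mm high. Origin: middle of its underside, 74.5 mm above the bench; z up. A white line on top shows its turn. Under the hood while the tray is shut; with the tray at its stop its axis is 82 mm in front of the analyser's front face. The flat deck around it is 74 mm high
- knob_grip (a point): point on the knob's axis where to grip it, 95.5 mm above the bench, 13 mm below the knob's top
- carousel (a joint): turn of the carousel and its knob in rad, growing CLOCKWISE seen from above. It clicks into a stop every 22.5 degrees (0.3927 rad; 16 all round, no end stop). It starts in the stop at 0; the third stop is 1.178. About 0.1 N m to leave a stop; half-way it tips over and is drawn into the next
- loading_mark (a point): tip of the red pointer on the tray, at the inner side of the middle of its front panel, 74 mm above the bench; a red stripe runs from it up the panel and over its top edge
- empty_place (a point): middle of the one empty place (dark hole in a blue ring) of the carousel, 58 mm from the knob's axis; at the third stop it faces the red pointer. The other 15 hold capped tubes, caps up to 81 mm above the bench: green at the pointer at the start, then two yellow, then the empty place
- blue_rack: a low blue tube rack with red- and clear-capped tubes, 138 x 75 x 75 mm high. Origin at the middle of its underside. A bystander
- red_rack: a low red tube rack with yellow-capped tubes, 180 x 54 x 62 mm high. Origin at the middle of its underside. A bystander
- plate_stack: a stack of five clear microplates, 86 x 128 x 73 mm high. Origin at the middle of its underside. A bystander
- tip_box: a blue pipette-tip box with a pale lid, 85 x 120 x 68 mm high. Origin at the middle of its underside. A bystander
- reagent_bottle: an amber bottle with a red cap, 62 mm across, 125 mm high. Origin at the middle of its underside. A bystander
- pipette: a dark blue hand pipette lying on the bench, 280 mm long along its x, 30 mm high. Origin under its middle. A bystander
- cuvette_box: a white box with an orange lid, 72 x 102 x 40 mm high, standing beside the way of the tray. Origin at the middle of its underside. A bystander

How it is judged:
By the outcome, as a careful person would: the job done as asked, in the order asked, and still so for the second after the job is handed in, while the arm keeps its last pose, push and grip.
It also fails if it takes over 46 s, if anything falls off the work surface, if the arm or the gripper's body presses on something with over 40 N, if the wrist force passes 120 N, or if a joint passes its speed limit or range.

## Working session

There is one attempt and no reset: what is moved stays moved. The work goes in short steps, Python scripts to look and compute and a tool call to move; the robot and the scene stay as the last step left them, time stands still between calls to the robot, and variables do not carry over. Pictures are saved under pics/ and viewed, at most 10 in all, crops included, and the job is handed in when it is done.

Besides the shell and the picture viewer there is one more tool, called after ">>>" as name(argument=value, ...), one argument or row to a line, values as JSON. carry_out: Moves the arm, as the interface text tells. Its arguments: {"type":"object","properties":{"moves":{"type":"array","items":{"type":"array","items":{"type":"number"}}},"fingers":{"type":"number"},"force":{"type":"number"}},"required":["moves"]}

```bash
mkdir -p pics; ls; cat > h.py <<'E'
import numpy as np, cv2
from scipy.spatial.transform import Rotation as R
from bench import read_state, viewer, r
def cam(n):
    c=viewer.camera(n); z=c["range_z"]; v,u=np.mgrid[0:400,0:640]
    P=np.stack([(u-c["cx"])/c["fx"]*z,(v-c["cy"])/c["fy"]*z,z],-1)
    W=P@R.from_quat(c["orientation"]).as_matrix().T+np.array(c["xyz"]); W[z==0]=np.nan
    return c["pixels"],W
def save(n,p): cv2.imwrite("pics/"+n+".png",cv2.cvtColor(p,cv2.COLOR_RGB2BGR))
E
python3 - <<'E'
from h import *
for n in ("scene","side"):
    p,W=cam(n); save(n+"0",p); np.savez("/tmp/"+n,p=p,W=W)
s=read_state(); print(s["time"],s["ee_pos"],s["eef_rot"],s["width"],r.finger_overhang)
E
```

```text
pics
0.1 [ 0.25743811 -0.56916123  0.23579703] [ 9.77528813e-01  2.10800858e-01 -1.74309614e-04 -6.23244787e-04] 0.08678337728854195 0.014
```

View pics/scene0.png

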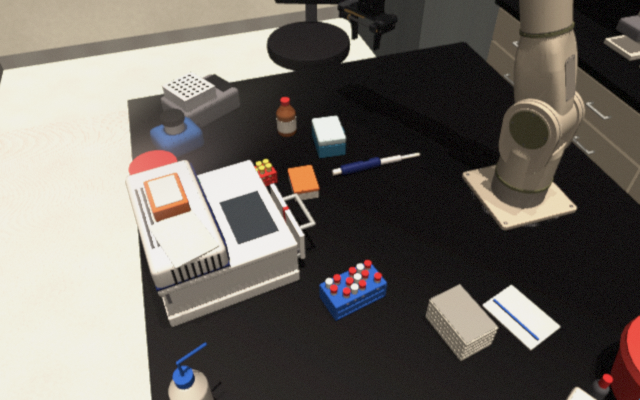

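View pics/side0.png

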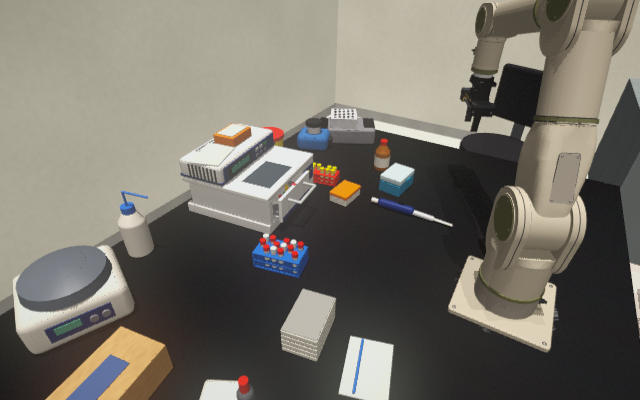

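Scene picture: the analyser's hood is around (245,215), with its front edge running (255,165)–(297,248) and the bow handle near (305,210). The orange cuvette box is at (303,182) and the blue rack at (353,290). Next I measure the hood, handle and bystanders.

```bash
python3 - <<'E'
from h import *
for n in ("scene","side"):
    d=np.load(f"/tmp/{n}.npz"); p,W=d["p"],d["W"]
    if n=="scene": u0,u1,v0,v1=195,330,150,280
    else: u0,u1,v0,v1=190,325,130,235
    w=W[v0:v1,u0:u1].reshape(-1,3); c=p[v0:v1,u0:u1].reshape(-1,3)
    h=w[abs(w[:,2]-.137)<.004]
    rect=cv2.minAreaRect((h[:,:2]*1000).astype(np.float32)); print(n,len(h),rect,cv2.boxPoints(rect).round().tolist(), np.median(h[:,2]))
    np.save(f"/tmp/h_{n}.npy",h)
    # handle: z 0.085..0.106
    k=w[(abs(w[:,2]-.098)<.01)]
    print(len(k),np.nanmin(k,0),np.nanmax(k,0))
    im=np.zeros((1,1))
    # near-robot points by x
    q=k[k[:,0]<np.percentile(h[:,0],2)-.0]; print("handle cand",len(q)); print(q[np.argsort(q[:,0])][::max(1,len(q)//25)].round(3).tolist())
d=np.load("/tmp/scene.npz");p,W=d["p"],d["W"]
hsv=cv2.cvtColor(p,cv2.COLOR_RGB2HSV)
for nm,(u0,u1,v0,v1) in dict(cuv=(288,322,163,200),blue=(318,390,258,318),redrack=(250,280,155,188),tip=(310,348,112,158),bottle=(274,300,95,138)).items():
    w=W[v0:v1,u0:u1].reshape(-1,3); w=w[w[:,2]>.02]; print(nm,np.percentile(w,[1,50,99],0).round(3).tolist())
E
```

```text
scene 5366 ((813.3186645507812, -43.90406799316406), (238.03717041015625, 336.49072265625), 6.617565631866455) [[676.0, 110.0], [714.0, -225.0], [951.0, -197.0], [912.0, 137.0]] 0.13851448971971575
810 [ 0.61199705 -0.12688129  0.08804023] [0.87645637 0.12619224 0.10798173]
handle cand 411
[[0.612, 0.023, 0.103], [0.616, 0.019, 0.104], [0.619, 0.019, 0.105], [0.62, -0.019, 0.104], [0.622, 0.004, 0.099], [0.623, -0.044, 0.105], [0.625, -0.021, 0.104], [0.627, -0.043, 0.101], [0.628, -0.047, 0.101], [0.631, -0.057, 0.103], [0.634, -0.085, 0.099], [0.639, 0.028, 0.1], [0.645, -0.084, 0.104], [0.65, 0.029, 0.101], [0.656, 0.07, 0.108], [0.661, -0.082, 0.1], [0.664, 0.063, 0.099], [0.667, 0.035, 0.094], [0.669, 0.028, 0.107], [0.672, -0.003, 0.093], [0.675, -0.018, 0.107], [0.678, -0.049, 0.093], [0.68, -0.062, 0.092], [0.683, -0.081, 0.103], [0.685, -0.093, 0.104], [0.687, -0.117, 0.104]]
side 2460 ((823.7638549804688, -98.45472717285156), (281.67633056640625, 471.1645202636719), 1.6011298894882202) [[676.0, 133.0], [690.0, -338.0], [971.0, -330.0], [958.0, 141.0]] 0.1355479842748013
821
[... 386 characters left out ...]
.095], [0.656, 0.028, 0.098], [0.657, -0.079, 0.097], [0.659, 0.071, 0.092], [0.661, -0.078, 0.104], [0.662, -0.08, 0.099], [0.664, -0.035, 0.106], [0.666, -0.05, 0.091], [0.668, -0.059, 0.097], [0.671, -0.081, 0.088], [0.674, -0.093, 0.101], [0.677, -0.122, 0.089], [0.679, 0.094, 0.106], [0.682, 0.101, 0.091]]
cuv [[0.541, -0.259, 0.021], [0.582, -0.195, 0.041], [0.646, -0.072, 0.106]]
blue [[0.5, 0.157, 0.024], [0.578, 0.206, 0.057], [0.644, 0.241, 0.079]]
redrack [[0.646, -0.297, 0.021], [0.688, -0.254, 0.064], [0.737, -0.102, 0.142]]
tip [[0.404, -0.436, 0.022], [0.452, -0.349, 0.068], [0.493, -0.313, 0.074]]
bottle [[0.526, -0.497, 0.022], [0.558, -0.468, 0.076], [0.585, -0.453, 0.129]]
```

```bash
python3 - <<'E'
from h import *
d=np.load("/tmp/scene.npz");p=d["p"][150:270,230:350]
save("c1",cv2.resize(p,None,fx=5,fy=5,interpolation=cv2.INTER_CUBIC))
E
```

```text
(no output)
```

View pics/c1.png

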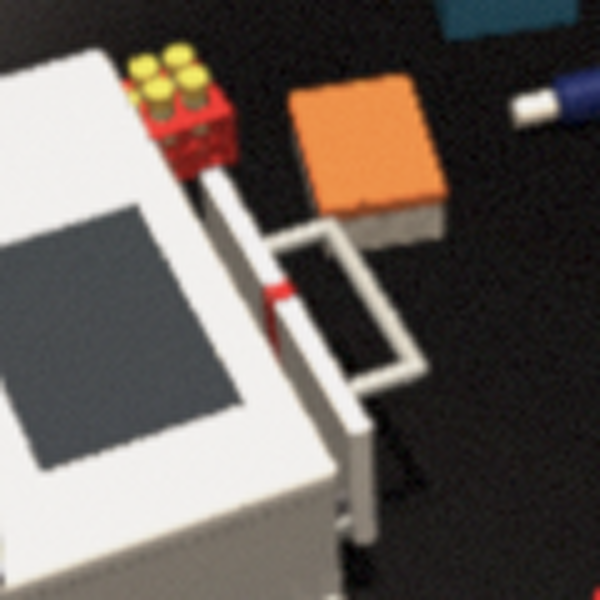

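Crop: the tray is slightly ajar. Its panel runs (215,175)–(365,430) in the crop, the red stripe is at (280,300), and the handle bar runs (330,230)–(420,365). Now I fit the yaw and origin.

```bash
python3 - <<'E'
from h import *
import warnings; warnings.filterwarnings("ignore")
K=[]
for n,(u0,u1,v0,v1) in dict(scene=(280,325,180,250),side=(280,325,160,215)).items():
    d=np.load(f"/tmp/{n}.npz"); p,W=d["p"],d["W"]
    w=W[v0:v1,u0:u1].reshape(-1,3)
    k=w[(abs(w[:,2]-.099)<.009)&(w[:,0]<.64)&(w[:,1]>-.1)&(w[:,1]<.05)]
    # hood front edge: max over y-bins of smallest x on the hood plane
    h=np.load(f"/tmp/h_{n}.npy"); e=[]
    for y in np.arange(-.17,.1,.01):
        b=h[(abs(h[:,1]-y)<.005)&(h[:,0]>.64)]
        if len(b)>4: e.append((y,np.percentile(b[:,0],3)))
    e=np.array(e); f=np.polyfit(e[:,0],e[:,1],1); 
    for _ in range(4):
        g=abs(np.polyval(f,e[:,0])-e[:,1])<.006; f=np.polyfit(e[g,0],e[g,1],1)
    print(n,"hood edge x=a*y+b",f,g.sum(),len(g),"yaw",np.degrees(np.arctan(-f[0])))
    f=np.array([-.12,.617]); 
    for _ in range(5):
        g=abs(np.polyval(f,k[:,1])-k[:,0])<.012; f=np.polyfit(k[g,1],k[g,0],1)
    print(" bar",f,g.sum(),np.degrees(np.arctan(-f[0])),np.percentile(k[g,1],[0,2,98,100]),np.median(k[g,2]))
    # red stripe
    hsv=cv2.cvtColor(p,cv2.COLOR_RGB2HSV)[v0-10:v1,u0-20:u1].reshape(-1,3); ww=W[v0-10:v1,u0-20:u1].reshape(-1,3)
    m=((hsv[:,0]<8)|(hsv[:,0]>172))&(hsv[:,1]>140)&(hsv[:,2]>80)&(ww[:,2]>.08)&(ww[:,1]>-.1); print(" red",m.sum(),np.median(ww[m],0))
d=np.load("/tmp/scene.npz");p,W=d["p"],d["W"]
hsv=cv2.cvtColor(p,cv2.COLOR_RGB2HSV); m=(hsv[...,0]>5)&(hsv[...,0]<20)&(hsv[...,1]>150)&(hsv[...,2]>120); m[:,:287]=0;m[:,325:]=0;m[:160]=0;m[205:]=0
print("cuv",cv2.boxPoints(cv2.minAreaRect((W[m][:,:2]*1000).astype(np.float32))).round())
E
```

```text
scene hood edge x=a*y+b [-0.12989291  0.69491534] 27 27 yaw 7.400878051135463
 bar [-0.11192136  0.62073651] 164 6.386045297913428 [-0.0903436  -0.08762018  0.02743821  0.0289242 ] 0.10306528298729895
 red 25 [ 0.6757806  -0.02352234  0.12218638]
side hood edge x=a*y+b [-0.13048912  0.69406426] 27 27 yaw 7.4344693400428365
 bar [-0.1145578   0.61769978] 91 6.535189862873074 [-0.08765434 -0.0847693   0.02786928  0.02875906] 0.09965584413751305
 red 3 [ 0.67383078 -0.02932397  0.1202012 ]
cuv [[ 476. -249.]
 [ 526. -287.]
 [ 616. -169.]
 [ 566. -131.]]
```

>>> carry_out(
  moves=[
    [0, 0, 0, 0, 0, -0.9],
    [0, 0, 0, 0, 0, -0.9],
    [0, 0, 0, 0, 0, -0.9],
    [0, 0, 0, 0, 0, -0.9],
    [0, 0, 0, 0, 0, -0.9],
    [0, 0, 0, 0, 0, -0.9],
    [0, 0, 0, 0, 0, -0.9],
    [0, 0, 0, 0, 0, -0.9],
    [0, 0, 0, 0, 0, -0.9],
    [0, 0, 0, 0, 0, -0.9],
  ],
  fingers=34,
  force=40,
)

```text
time: 1.35
ee_pos: [0.2575, -0.5693, 0.2361]
eef_rot: [0.665, 0.746, 0.0, -0.0]
ft_force: [-0.3, 0.7, -0.2]
width: 0.0344
grip_force: 0.0
```

>>> carry_out(
  moves=[
    [0.9, 0.8, 0, 0, 0, 0],
    [0.9, 0.8, 0, 0, 0, 0],
    [0.9, 0.8, 0, 0, 0, 0],
    [0.9, 0.8, 0, 0, 0, 0],
    [0.9, 0.8, 0, 0, 0, 0],
    [0.9, 0.8, 0, 0, 0, 0],
    [0.9, 0.8, 0, 0, 0, 0],
    [0.9, 0.8, 0, 0, 0, 0],
    [0.9, 0.8, 0, 0, 0, 0],
    [0.9, 0.8, 0, 0, 0, 0],
    [0.9, 0.8, 0, 0, 0, 0],
    [0.9, 0.8, 0, 0, 0, 0],
    [0, 0, 0, 0, 0, 0],
  ],
)

```text
time: 2.98
ee_pos: [0.5927, -0.0929, 0.236]
eef_rot: [0.665, 0.747, 0.001, -0.001]
ft_force: [-1.1, -0.5, 0.3]
width: 0.0339
grip_force: 0.0
```

```bash
cat >> h.py <<'E'
def to(goal,yaw_y=None):
    "print shift to goal (world) in tool units, and tool yaw"
    s=read_state(); M=R.from_quat(s["eef_rot"]).as_matrix(); y=np.degrees(np.arctan2(M[1,1],M[0,1]))
    print("t",round(s["time"],2),"pos",np.round(s["ee_pos"],4),"yawY",y.round(2),"tilt",M[2].round(4),"F",np.round(s["ft_force"],1),"w",s["width"],"g",s["grip_force"],"j",np.round(s["joint_positions"],2))
    if goal is not None: print("units",(M.T@(np.array(goal)-s["ee_pos"])/.04).round(3), "mm",((np.array(goal)-s["ee_pos"])*1000).round(1))
E
python3 - <<'E'
from h import *
to([.625,-.029,.104])
p,W=cam("wrist"); save("w1",p); np.savez("/tmp/w1",p=p,W=W)
E
```

```text
t 2.98 pos [ 0.5927 -0.0929  0.236 ] yawY 6.71 tilt [ 0.0025 -0.     -1.    ] F [-1.1 -0.5  0.3] w 0.033933843279499665 g 0.0 j [ 0.55  0.34 -0.59  1.51  0.19  1.36  0.06]
units [1.485 0.99  3.303] mm [  32.3   63.9 -132. ]
```

View pics/w1.png

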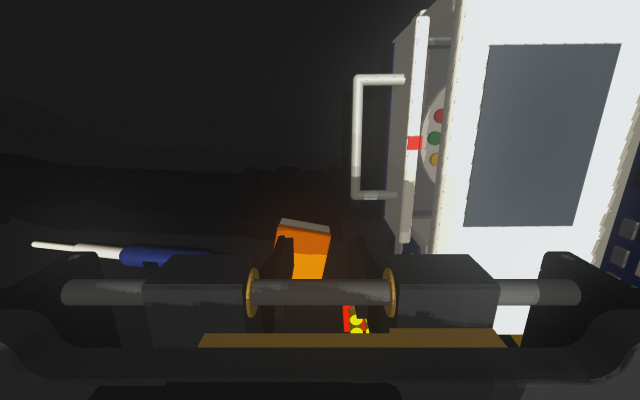

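The wrist picture shows the bar at column ≈357 (rows 80–195), the red stripe at (413,143) and the panel at ≈(413,130). I'll refine the bar and panel positions from its depth.

```bash
python3 - <<'E'
from h import *
d=np.load("/tmp/w1.npz");p,W=d["p"],d["W"]
w=W[85:188,345:375].reshape(-1,3); k=w[abs(w[:,2]-.1)<.01]
f=np.polyfit(k[:,1],k[:,0],1); print("bar",f,np.degrees(np.arctan(-f[0])),len(k),np.percentile(k[:,1],[1,99]),np.median(k[:,0]),k[:,2].max())
w=W[70:202,345:400].reshape(-1,3); k2=w[abs(w[:,2]-.1)<.01]; print("handle ext",k2.min(0),k2.max(0))
w=W[30:235,395:430].reshape(-1,3); q=w[abs(w[:,2]-.122)<.004]; f=np.polyfit(q[:,1],q[:,0],1); print("panel top",f,np.degrees(np.arctan(-f[0])),np.percentile(q,[1,50,99],0))
m=(p[...,0]>180)&(p[...,1]<110)&(p[...,2]<110); m[:,:400]=0;m[:,425:]=0;m[:125]=0;m[160:]=0; print("red",np.median(W[m],0),m.sum())
w=W[0:330,440:490].reshape(-1,3); h=w[abs(w[:,2]-.137)<.004]; e=[(y,np.percentile(h[abs(h[:,1]-y)<.004][:,0],2)) for y in np.arange(-.1,.06,.01) if (abs(h[:,1]-y)<.004).sum()>5]; e=np.array(e); f=np.polyfit(e[:,0],e[:,1],1); print("hood",f,np.degrees(np.arctan(-f[0])))
E
```

```text
bar [-0.12764224  0.61644361] 7.274027660934547 1062 [-0.0762888   0.01772836] 0.619760316146889 0.10556156687674645
handle ext [ 0.60898922 -0.08998683  0.09010756] [0.67090986 0.03258777 0.10989677]
panel top [-0.12850119  0.66438239] 7.322447790456293 [[ 0.65248826 -0.11201067  0.11835492]
 [ 0.66612549 -0.01327853  0.1219671 ]
 [ 0.68240699  0.06176     0.12397071]]
red [nan nan nan] 174
hood [-0.15336619  0.68857257] 8.719296230937413
```

>>> carry_out(
  moves=[
    [0.5, 0.3, 0, 0, 0, -0.07],
    [0.5, 0.3, 0, 0, 0, 0],
    [0.5, 0.28, 0, 0, 0, 0],
    [0, 0, 0.7, 0, 0, 0],
    [0, 0, 0.7, 0, 0, 0],
    [0, 0, 0.4, 0, 0, 0],
    [0, 0, 0, 0, 0, 0],
  ],
)

```text
time: 3.9
ee_pos: [0.619, -0.0343, 0.1637]
eef_rot: [0.663, 0.748, -0.001, -0.001]
ft_force: [0.4, -0.2, 0.3]
width: 0.0336
grip_force: 0.0
```

```bash
python3 - <<'E'
from h import *
to([.620,-.029,.099])
E
```

```text
t 3.9 pos [ 0.619  -0.0343  0.1637] yawY 6.87 tilt [ 2.0e-04 -1.7e-03 -1.0e+00] F [ 0.4 -0.2  0.3] w 0.03361199105528152 g 0.0 j [ 0.44  0.44 -0.6   1.54  0.25  1.24 -0.07]
units [0.127 0.044 1.618] mm [  1.    5.3 -64.7]
```

>>> carry_out(
  moves=[
    [0.12, 0.04, 0.4, 0, 0, -0.05],
    [0, 0, 0.4, 0, 0, 0],
    [0, 0, 0.4, 0, 0, 0],
    [0, 0, 0.4, 0, 0, 0],
    [0, 0, 0, 0, 0, 0],
  ],
)

```text
time: 4.53
ee_pos: [0.6196, -0.0292, 0.0988]
eef_rot: [0.661, 0.751, -0.001, -0.001]
ft_force: [-0.2, -0.2, 0.7]
width: 0.0337
grip_force: 0.0
```

>>> carry_out(
  moves=[
    [0, 0, 0, 0, 0, 0],
    [0, 0, 0, 0, 0, 0],
    [0, 0, 0, 0, 0, 0],
    [0, 0, 0, 0, 0, 0],
  ],
  fingers=0,
  force=30,
)

```text
time: 5.03
ee_pos: [0.6207, -0.0291, 0.101]
eef_rot: [0.661, 0.751, 0.0, 0.0]
ft_force: [-0.2, -0.6, 2.0]
width: 0.0088
grip_force: 30.0
```

```bash
python3 - <<'E'
from h import *
to(None)
E
```

```text
t 5.03 pos [ 0.6207 -0.0291  0.101 ] yawY 7.3 tilt [-3.e-04  6.e-04 -1.e+00] F [-0.2 -0.6  2. ] w 0.008776968176941544 g 30.000546276569366 j [ 0.42  0.5  -0.58  1.6   0.29  1.13 -0.1 ]
```

>>> carry_out(
  moves=[
    [0, -0.2, 0, 0, 0, 0],
    [0, -0.3, 0, 0, 0, 0],
    [0, -0.3, 0, 0, 0, 0],
    [0, -0.3, 0, 0, 0, 0],
    [0, -0.3, 0, 0, 0, 0],
    [0, -0.3, 0, 0, 0, 0],
    [0, -0.3, 0, 0, 0, 0],
    [0, -0.3, 0, 0, 0, 0],
    [0, -0.3, 0, 0, 0, 0],
    [0, -0.2, 0, 0, 0, 0],
    [0, -0.2, 0, 0, 0, 0],
    [0, -0.1, 0, 0, 0, 0],
    [0, 0, 0, 0, 0, 0],
  ],
)

```text
time: 6.65
ee_pos: [0.4966, -0.045, 0.1008]
eef_rot: [0.661, 0.751, -0.0, -0.0]
ft_force: [-0.4, 0.2, 9.7]
width: 0.0091
grip_force: 30.0
```

>>> carry_out(
  moves=[
    [0, -0.1, 0, 0, 0, 0],
    [0, -0.1, 0, 0, 0, 0],
    [0, -0.1, 0, 0, 0, 0],
    [0, -0.05, 0, 0, 0, 0],
    [0, 0, 0, 0, 0, 0],
  ],
)

```text
time: 7.28
ee_pos: [0.4832, -0.0467, 0.1009]
eef_rot: [0.661, 0.751, -0.0, 0.0]
ft_force: [1.2, -0.5, 8.0]
width: 0.0091
grip_force: 30.0
```

>>> carry_out(
  moves=[
    [0, -0.05, 0, 0, 0, 0],
    [0, -0.05, 0, 0, 0, 0],
    [0, 0, 0, 0, 0, 0],
  ],
)

```text
time: 7.65
ee_pos: [0.4793, -0.0472, 0.1009]
eef_rot: [0.661, 0.751, -0.0, 0.0]
ft_force: [2.2, -0.7, 7.5]
width: 0.0091
grip_force: 30.0
```

>>> carry_out(
  moves=[
    [0, -0.08, 0, 0, 0, 0],
    [0, -0.08, 0, 0, 0, 0],
    [0, 0, 0, 0, 0, 0],
  ],
)

```text
time: 8.02
ee_pos: [0.4728, -0.048, 0.1009]
eef_rot: [0.661, 0.751, -0.0, 0.0]
ft_force: [0.6, -0.5, 7.9]
width: 0.0087
grip_force: 30.0
```

>>> carry_out(
  moves=[
    [0, -0.08, 0, 0, 0, 0],
    [0, -0.05, 0, 0, 0, 0],
    [0, 0, 0, 0, 0, 0],
  ],
)

```text
time: 8.4
ee_pos: [0.4684, -0.0486, 0.1009]
eef_rot: [0.661, 0.751, 0.001, 0.001]
ft_force: [5.0, 0.3, 3.3]
width: 0.0087
grip_force: 30.0
```

>>> carry_out(
  moves=[
    [0, -0.05, 0, 0, 0, 0],
    [0, -0.05, 0, 0, 0, 0],
    [0, 0, 0, 0, 0, 0],
  ],
)

```text
time: 8.78
ee_pos: [0.4682, -0.0486, 0.1011]
eef_rot: [0.661, 0.751, 0.004, 0.004]
ft_force: [28.8, -0.3, -19.0]
width: 0.009
grip_force: 30.0
```

>>> carry_out(
  moves=[
    [0, -0.05, 0, 0, 0, 0],
    [0, -0.05, 0, 0, 0, 0],
    [0, 0, 0, 0, 0, 0],
  ],
)

```text
time: 9.15
ee_pos: [0.468, -0.0486, 0.1014]
eef_rot: [0.66, 0.751, 0.007, 0.006]
ft_force: [50.8, 2.1, -41.4]
width: 0.0093
grip_force: 30.0
```

At the stop: the force climbed to 50 N with no travel. Relax, release, lift.

>>> carry_out(
  moves=[
    [0, 0.1, 0, 0, 0, 0],
    [0, 0.08, 0, 0, 0, 0],
    [0, 0, 0, 0, 0, 0],
  ],
)

```text
time: 9.52
ee_pos: [0.4684, -0.0486, 0.101]
eef_rot: [0.661, 0.751, 0.001, 0.001]
ft_force: [9.0, -0.2, 3.0]
width: 0.0091
grip_force: 30.0
```

>>> carry_out(
  moves=[
    [0, 0, 0, 0, 0, 0],
    [0, 0, 0, 0, 0, 0],
    [0, 0, 0, 0, 0, 0],
  ],
  fingers=32,
)

```text
time: 9.9
ee_pos: [0.4663, -0.0487, 0.1]
eef_rot: [0.661, 0.751, -0.001, -0.001]
ft_force: [-0.3, -0.6, 0.5]
width: 0.0288
grip_force: 0.0
```

>>> carry_out(
  moves=[
    [0, 0, -0.3, 0, 0, 0],
    [0, 0, -0.5, 0, 0, 0],
    [0, 0, -0.8, 0, 0, 0],
    [0, 0, -0.8, 0, 0, 0],
    [0, 0, -0.4, 0, 0, 0],
    [0, 0, 0, 0, 0, 0],
  ],
)

```text
time: 10.65
ee_pos: [0.4678, -0.0487, 0.2133]
eef_rot: [0.661, 0.751, 0.0, 0.001]
ft_force: [0.2, -0.2, 0.2]
width: 0.0322
grip_force: 0.0
```

```bash
python3 - <<'E'
from h import *
to([.6088,-.0306,.093])
for n in ("wrist","scene"):
    p,W=cam(n); np.savez("/tmp/b"+n,p=p,W=W)
    save("b"+n,p if n=="wrist" else cv2.resize(p[150:270,230:350],None,fx=5,fy=5,interpolation=cv2.INTER_CUBIC))
E
```

```text
t 10.65 pos [ 0.4678 -0.0487  0.2133] yawY 7.29 tilt [-9.0e-04  1.5e-03 -1.0e+00] F [ 0.2 -0.2  0.2] w 0.03218872134013408 g 0.0 j [ 0.64  0.04 -0.64  1.86  0.03  1.25  0.12]
units [0.004 3.55  3.013] mm [ 141.    18.1 -120.3]
```

View pics/bwrist.png

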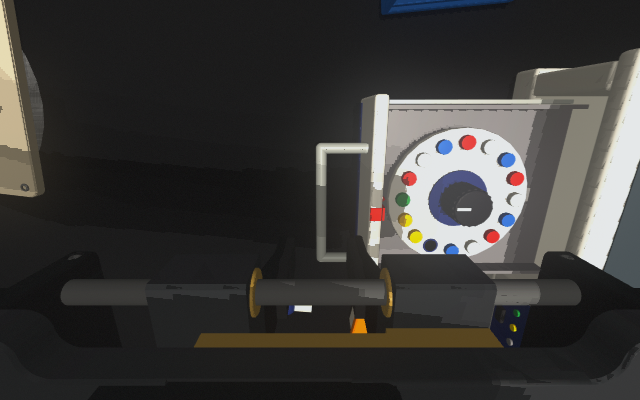

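View pics/bscene.png

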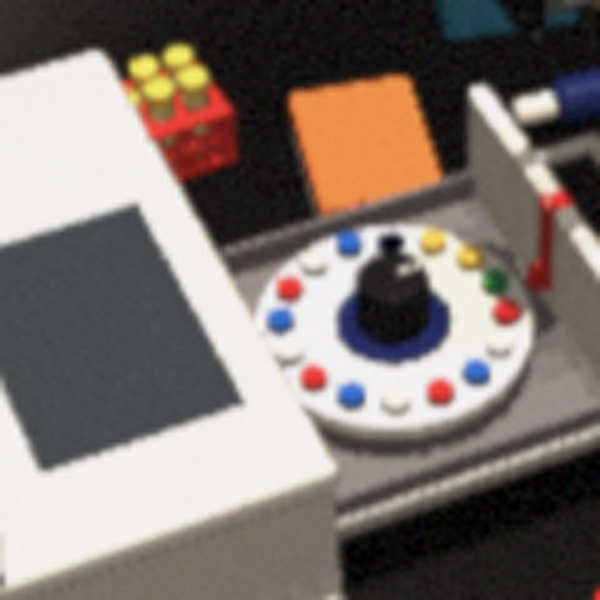

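The wrist view shows the tray out, the knob at ≈(468,205), the green cap at (402,200) and the empty place at (430,245). The scene crop agrees: the bystanders are unmoved and the tray is fully open. Next, the knob's centre.

```bash
python3 - <<'E'
from h import *
for n,(v0,v1,u0,u1) in dict(wrist=(170,245,430,510),scene=(195,225,295,320)).items():
    d=np.load(f"/tmp/b{n}.npz");W=d["W"]
    w=W[v0:v1,u0:u1].reshape(-1,3); k=w[(abs(w[:,2]-.1085)<.004)]; print(n,len(k),cv2.minEnclosingCircle((k[:,:2]*1000).astype(np.float32)),np.median(k,0), (np.percentile(k,2,0)+np.percentile(k,98,0))/2)
d=np.load("/tmp/bwrist.npz");W=d["W"];p=d["p"]
w=W[95:270,360:395].reshape(-1,3); q=w[abs(w[:,2]-.122)<.004]; f=np.polyfit(q[:,1],q[:,0],1); print("panel",f)
w=W[155:250,315:330].reshape(-1,3); q=w[abs(w[:,2]-.1)<.008]; f=np.polyfit(q[:,1],q[:,0],1); print("bar",f,np.polyval(f,-.0486))
E
```

```text
wrist 1187 ((609.3977661132812, -32.490089416503906), 19.227943420410156) [ 0.6077901  -0.03130453  0.10867562] [ 0.60869786 -0.03183702  0.10750136]
scene 124 ((610.7887573242188, -34.349491119384766), 19.417055130004883) [ 0.61134785 -0.03100293  0.10937643] [ 0.61148243 -0.03292024  0.10875112]
panel [-0.1340343   0.51027293]
bar [-0.12163208  0.46260527] 0.46851659324163386
```

>>> carry_out(
  moves=[
    [0, 0.5, 0, 0, 0, 0],
    [0, 0.7, 0, 0, 0, 0],
    [0, 0.7, 0, 0, 0, 0],
    [0, 0.7, 0, 0, 0, 0],
    [0, 0.6, 0, 0, 0, 0],
    [-0.03, 0.35, 0, 0, 0, 0],
    [0, 0, 0.5, 0, 0, 0],
    [0, 0, 0.5, 0, 0, 0],
    [0, 0, 0.5, 0, 0, 0],
    [0, 0, 0, 0, 0, 0],
    [0, 0, 0, 0, 0, 0],
  ],
  fingers=56,
)

```text
time: 12.12
ee_pos: [0.6085, -0.0318, 0.153]
eef_rot: [0.661, 0.751, 0.0, 0.0]
ft_force: [-0.1, 0.6, 0.1]
width: 0.056
grip_force: 0.0
```

```bash
python3 - <<'E'
from h import *
to([.609,-.032,.0925])
E
```

```text
t 12.12 pos [ 0.6085 -0.0318  0.153 ] yawY 7.3 tilt [-2.e-04  6.e-04 -1.e+00] F [-0.1  0.6  0.1] w 0.05603733122443995 g 0.0 j [ 0.47  0.43 -0.63  1.58  0.26  1.22 -0.08]
units [-0.006  0.012  1.512] mm [  0.5  -0.2 -60.5]
```

>>> carry_out(
  moves=[
    [0, 0, 0.4, 0, 0, 0],
    [0, 0, 0.4, 0, 0, 0],
    [0, 0, 0.3, 0, 0, 0],
    [0, 0, 0.2, 0, 0, 0],
    [0, 0, 0.2, 0, 0, 0],
    [0, 0, 0, 0, 0, 0],
  ],
)

```text
time: 12.88
ee_pos: [0.6081, -0.0318, 0.092]
eef_rot: [0.661, 0.751, -0.0, -0.0]
ft_force: [-0.0, 0.8, 0.1]
width: 0.0559
grip_force: 0.0
```

>>> carry_out(
  moves=[
    [0, 0, 0, 0, 0, 0],
    [0, 0, 0, 0, 0, 0],
    [0, 0, 0, 0, 0, 0],
    [0, 0, 0, 0, 0, 0],
  ],
  fingers=0,
  force=30,
)

```text
time: 13.38
ee_pos: [0.6094, -0.0317, 0.093]
eef_rot: [0.661, 0.751, 0.001, 0.001]
ft_force: [5.5, 0.9, -2.8]
width: 0.0358
grip_force: 30.0
```

```bash
python3 - <<'E'
from h import *
to(None); print(read_state()["torque"])
p,W=cam("wrist"); save("c3",p[60:270,300:620])
p,W=cam("scene"); save("s3",p)
E
```

```text
t 13.38 pos [ 0.6094 -0.0317  0.093 ] yawY 7.3 tilt [-1.0e-04  2.4e-03 -1.0e+00] F [ 5.5  0.9 -2.8] w 0.03575256808213199 g 30.009272410534322 j [ 0.46  0.49 -0.61  1.64  0.31  1.11 -0.11]
[ 0.06982126 -1.04682843 -0.02813858]
```

>>> carry_out(
  moves=[
    [0, 0, 0, 0, 0, 0.4],
    [0, 0, 0, 0, 0, 0.4],
    [0, 0, 0, 0, 0, 0.4],
    [0, 0, 0, 0, 0, 0.4],
    [0, 0, 0, 0, 0, 0.4],
    [0, 0, 0, 0, 0, 0.4],
    [0, 0, 0, 0, 0, 0.41],
    [0, 0, 0, 0, 0, 0],
    [0, 0, 0, 0, 0, 0],
  ],
  force=40,
)

```text
time: 14.6
ee_pos: [0.6101, -0.0318, 0.093]
eef_rot: [0.794, 0.607, 0.002, 0.001]
ft_force: [9.7, 0.4, -4.9]
width: 0.0354
grip_force: 40.0
```

```bash
python3 - <<'E'
from h import *
to(None); print(read_state()["torque"])
p,W=cam("scene"); save("s4",cv2.resize(p[150:270,230:350],None,fx=5,fy=5,interpolation=cv2.INTER_CUBIC))
E
```

```text
t 14.6 pos [ 0.6101 -0.0318  0.093 ] yawY -15.19 tilt [ 0.0014  0.0039 -1.    ] F [ 9.7  0.4 -4.9] w 0.035371768171299715 g 40.02190777100623 j [ 0.4   0.47 -0.54  1.64  0.27  1.1  -0.48]
[ 0.01682216 -1.79603991  0.01126427]
```

View pics/s4.png

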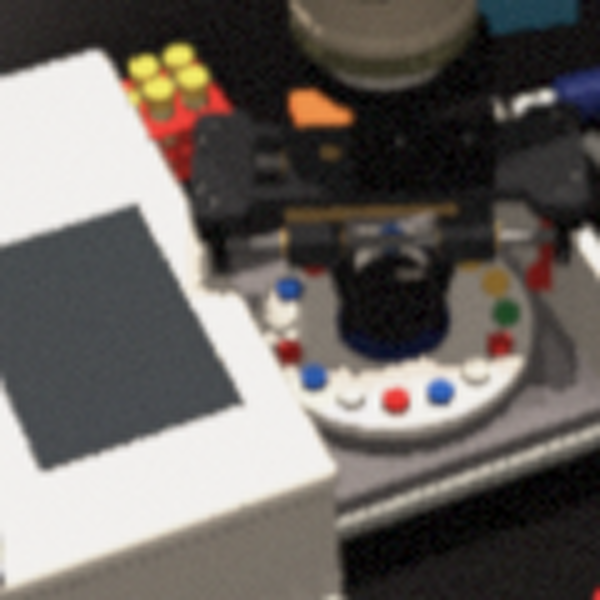

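One click was made: the green cap moved from (495,280) to (505,312), which is the red cap's old spot, and the first yellow is now at the pointer. On to the second and third.

>>> carry_out(
  moves=[
    [0, 0, 0, 0, 0, 0.4],
    [0, 0, 0, 0, 0, 0.4],
    [0, 0, 0, 0, 0, 0.4],
    [0, 0, 0, 0, 0, 0.4],
    [0, 0, 0, 0, 0, 0.4],
    [0, 0, 0, 0, 0, 0.4],
    [0, 0, 0, 0, 0, 0.41],
    [0, 0, 0, 0, 0, 0],
    [0, 0, 0, 0, 0, 0],
  ],
)

```text
time: 15.78
ee_pos: [0.6108, -0.0321, 0.0931]
eef_rot: [0.898, 0.441, 0.003, 0.001]
ft_force: [12.7, -1.3, -7.3]
width: 0.0351
grip_force: 40.0
```

>>> carry_out(
  moves=[
    [0, 0, 0, 0, 0, 0.4],
    [0, 0, 0, 0, 0, 0.4],
    [0, 0, 0, 0, 0, 0.4],
    [0, 0, 0, 0, 0, 0.4],
    [0, 0, 0, 0, 0, 0.4],
    [0, 0, 0, 0, 0, 0.4],
    [0, 0, 0, 0, 0, 0.41],
    [0, 0, 0, 0, 0, 0],
    [0, 0, 0, 0, 0, 0],
  ],
)

```text
time: 16.9
ee_pos: [0.6112, -0.0327, 0.093]
eef_rot: [0.966, 0.257, 0.003, 0.001]
ft_force: [14.6, -2.6, -10.7]
width: 0.0354
grip_force: 40.0
```

```bash
python3 - <<'E'
from h import *
to(None); print(read_state()["torque"])
p,W=cam("scene"); a=cv2.resize(p[150:270,230:350],None,fx=5,fy=5,interpolation=cv2.INTER_CUBIC)
save("s5",a)
w=cam("wrist")[0]; save("w5",w)
E
```

```text
t 16.9 pos [ 0.6112 -0.0327  0.093 ] yawY -60.19 tilt [ 0.0054  0.0036 -1.    ] F [ 14.6  -2.6 -10.7] w 0.035397647002234175 g 40.02153217792511 j [ 0.3   0.45 -0.4   1.65  0.19  1.08 -1.21]
[-0.33445746 -3.17141158  0.05152588]
```

View pics/s5.png

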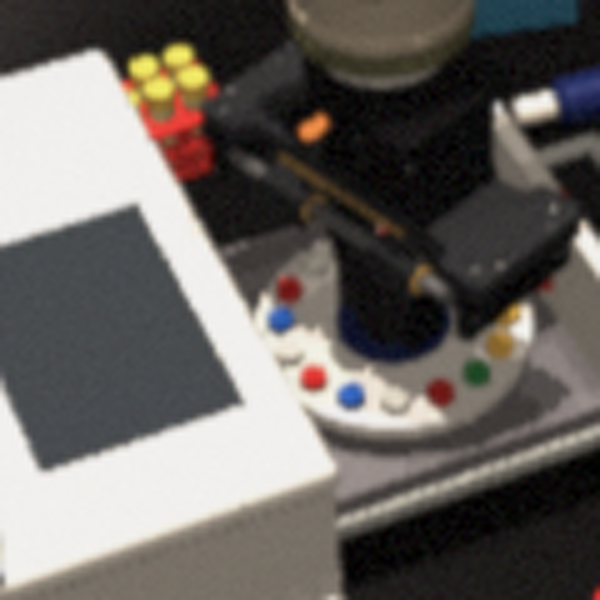

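View pics/w5.png

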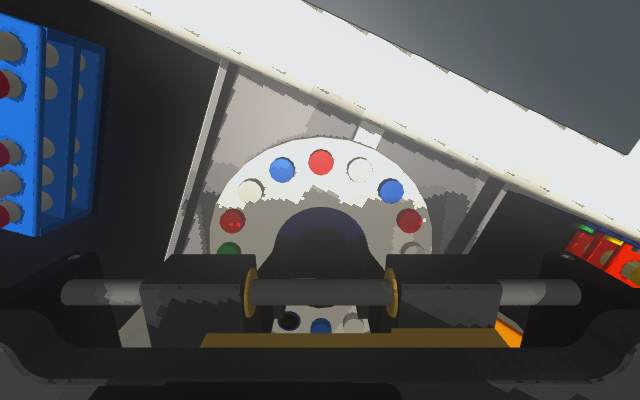

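The scene crop shows green at (475,372), exactly three places on (a blue cap's original spot). The wrist view shows the empty hole at (289,320) on the pointer side. I'll check the tray against the earlier picture and then hand in.

```bash
python3 - <<'E'
from h import *
def f(p,W):
    w=W[185:240,335:385].reshape(-1,3); k=w[(abs(w[:,2]-.1)<.01)&(w[:,1]>-.03)&(w[:,1]<.02)&(w[:,0]<.485)]; return len(k),np.median(k[:,0]+.1277*k[:,1])
    
d=np.load("/tmp/bscene.npz"); print(f(d["p"],d["W"])); print(f(*cam("scene")))
def g(W):
    w=W.reshape(-1,3); k=w[(abs(w[:,2]-.122)<.004)&(w[:,1]>0)&(w[:,1]<.06)&(w[:,0]>.48)&(w[:,0]<.53)]; return len(k),np.median(k[:,0]+.1277*k[:,1])
print(g(d["W"]),g(cam("scene")[1]))
E
```

```text
(70, np.float64(0.46671392156981806))
(71, np.float64(0.46781485400500367))
(82, np.float64(0.5133667139984814)) (80, np.float64(0.5135974886129789))
```

Panel and bar are unchanged within noise, so the tray is at its stop.

```bash
python3 -c "
from bench import r
print(r.close_job())"
```

```text
the job is handed in; nothing more can be done
None
```

The job is handed in: the tray is out at its stop, the carousel is turned three clicks clockwise with the empty place at the red pointer, and the gripper is still holding the knob.

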